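Pack up to the height gauge with a board and a sliding wedge

TASK

Set the wedge jack's packing to the height gauge: lay one of the two loose boards, whichever suits the height, flat on the middle of the jack's sliding wedge, and push the wedge up its ramp until the board's upper face is level with the top of the gauge's steel blade. Do not shift the gauge's blade, leave the other board lying on the bench, and do not disturb the sanding block, tape roll and jar.

Things in the scene. Friction and masses are not known exactly. Their poses are not given: they have to be found in the camera images.
- wedge_jack: wooden wedge jack fixed to the bench: plywood base 270 x 215 x 12 mm, ramp 250 mm long and 98 mm wide over its steel rails, gauge post on its right (-y). Origin on the bench under the ramp's centre; x: along the ramp, uphill, away from the robot; z up. The ramp rises 1 in 4 (0.245 rad), from 16 mm above the bench at x = -125 mm to 78 mm at x = +125 mm.
- wedge (a joint): travel (m) of the pale wooden sliding wedge up the ramp, along the slope: 0 at the bottom stop, 0.110 at the top stop. It is captive; 1 mm of travel raises its level top by 0.2425 mm and carries it 0.970 mm along the jack's +x. It slides stiffly (6 to 10 N), stays where it is left, and can be pushed back down.
- wedge_top (a point): centre of the wedge's level upper face (140 mm along the jack's x, 80 mm along y). At travel 0 it is 66.8 mm above the bench. Axes as the jack's.
- push_face (a point): point on the wedge's upright near face (thick end, facing the robot, -x of the jack), with an aluminium strike plate 60 mm wide: on its middle line, 19 mm below the wedge's upper face. The face is 49 mm high and may be pushed anywhere, in the jack's +x and up the slope with it.
- gauge_mark (a point): middle of the inner edge of the height gauge's level steel blade, on its upper surface: this height is the mark, 97 to 129 mm above the bench. The blade is 110 mm long along the jack's x and 4 mm thick; its inner edge is 72 mm right (-y) of the ramp's middle line, 17 mm clear of a board laid crosswise. Its post, 118 mm right, is 177 mm high. z up.
- thin_board: loose pine board 64 x 110 x 20 mm (x, y, z), lying flat on the bench. Origin: centre of its underside. It suits marks up to 46 mm above the wedge's top at travel 0; higher ones need the thick board.
- thick_board: loose pine board of the same outline, 64 x 110 x 38 mm (x, y, z), lying flat on the bench. Origin: centre of its underside.
- sanding_block: bystander: pale sanding block 103 x 79 x 28 mm, loose; origin under its centre
- tape_roll: bystander: roll of tan tape, 90 mm across, 25 mm high, loose; origin under its centre
- screw_jar: bystander: small glass jar with a black lid, 52 mm across, 50 mm high, loose; origin under its centre

How it is judged:
By the outcome, as a careful person would: the job done as asked, in the order asked, and still so for the second after the job is handed in, with the robot touching nothing.
It also fails if it takes over 58 s, if anything falls off the work surface, if the arm or the gripper's body presses on something with over 40 N, if the wrist force passes 120 N, or if a joint passes its speed limit or range.

ROBOT

A 6-joint arm with a two-finger parallel gripper is mounted at the origin on a cart in front of the work surface, level with it; the furniture and walls round the work are solid. World frame = base frame: x ahead of the robot, y to its left, z up, the work surface at z = 0. Lengths are in m, angles in rad, forces in N, time in s.
With the tool pointing down it reaches from about 0.35 to 0.775 m from the base axis. Payload 5.5 kg.
Tool frame: the origin (TCP) lies at the very end of the fingers, on their centre line; the grasp point (between the pads) lies 19 mm behind it; z points along the fingers, y is the line along which they close (so a half turn about z gives the same grasp; the last joint's range is limited). The gripper opens to 85 mm and grips with 20 to 120 N. Pads are 22 mm wide; open, the fingers measure 114 mm over their backs; the gripper's body (76 mm by 85 mm) begins 54 mm behind the grasp point. The pads swing forward as they close: fully open they stand 13 mm farther back than shut.
Start: joints at [1.187, 0.313, 0.046, 1.304, 0, 1.431], TCP at [0.139, 0.558, 0.231] pointing down, gripper open.
Joint ranges: [-2.76, 2.76], [-0.86, 1.69], [-1.03, 1.26], [-2.2, 2.34], [-1.47, 1.5], [-3.14, 3.14]. Speed limits (rad/s): [2.57, 2.57, 3.14, 3.14, 3.14, 3.14].

INTERFACE

Orientations are given as [roll, pitch, yaw] about the fixed x, y, z axes, in that order (R = Rz(yaw) Ry(pitch) Rx(roll)).
In Python, from cell import arm gives the robot as it stands.
- The arm moves only by the tool step_hand, called after "Emit:" as a command line: name --argument value ..., lists and objects as JSON in quotes. Schema: {"type":"object","properties":{"rows":{"type":"array","items":{"type":"array","prefixItems":[{"type":"number"},{"type":"array","items":{"type":"number"},"minItems":3,"maxItems":3},{"type":"array","items":{"type":"number"},"minItems":3,"maxItems":3}],"minItems":3,"maxItems":3},"minItems":1,"maxItems":10},"grip_n":{"type":"number"},"only":{"type":"string"},"quiet":{"type":"boolean"},"lines":{"type":"string"}},"required":["rows"],"additionalProperties":false}. rows is a list of rows, 1 to 10 of them, each written [opening, [dx, dy, dz], [rx, ry, rz]]: the finger opening in m, then dx, dy, dz in shares of 50 cm (1.0 is 50 cm), then a rotation vector rx, ry, rz in parts of the range, where 1.0 means 360 degrees; each row is the pose to reach, as a shift and turn from the pose commanded when the call began, along the tool's axes at that moment; what a row does not reach only later rows make up. A row lasts 1/10 s, in which the tool goes at most 0.05 m and 0.15 rad, less where a joint would pass 70% of its speed; a pose out of reach is approached as far as the arm can. The fingers move at their own pace and stop on an object; grip_n is the grip in N (left out, the last holds). Time passes only in rows, so rows that do not move let the fingers close. The tool returns the time, the measured TCP pose, the force, the opening and the grip force at its end. only (a regular expression) keeps the lines of the reply that match it, lines (a string "A,B") keeps lines A to B, and quiet returns only ok. Input that does not fit is refused with a message, and nothing moves.
- arm.state(): the state, without advancing time (a new reading comes with each control period).
- arm.capture(name): name is "side" or "top"; returns a dict with "img" (400x640x3 uint8, red, green, blue), "depth" (400x640 float32, m along the optical axis (not along the pixel's ray), 0 where there is no reading), "fx", "fy", "cx", "cy" (pixels), "rvec" (rotation vector, rad) and "tvec" (3), from world to camera coordinates, as OpenCV has them. Camera axes: x right, y down, z forward; pixel columns grow to the right and rows downward; lengths in m; the calibration is good to about 2 mm. A picture is of the moment at which its call begins.
- arm.sign_off(): hands the job in; it is judged then, once.
The state is a dict: "t": time; "qpos": joint angles; "joint_vel": joint speeds; "joint_torque": joint torques, N m; "ee_pos": TCP position; "tcp_rot": TCP orientation; "contact_force": force on the tool from outside, world axes, zero at the start; "ft_torque": the same for the moment, N m; "width": finger opening in m; "grasp_force": force on a finger pad.
Only numpy, scipy, OpenCV 4.12 (cv2) and the standard library are available. Lean on these libraries where they do the work, as an engineer would, in place of code of your own. Each camera call takes 0.05 s, during which the arm holds its last target. There are 200 camera calls.

## Working session

There is one attempt and no reset: what is moved stays moved. The work goes in short steps, Python scripts to look and compute and a tool call to move; the robot and the scene stay as the last step left them, time stands still between calls to the robot, and variables do not carry over. Pictures are saved under pics/ and viewed, at most 10 in all, crops included, and the job is handed in when it is done.

```bash
ls; mkdir -p pics; cat > h.py <<'E'
import numpy as np, cv2
from cell import arm
def cam(n):
    c=arm.capture(n); c['R']=cv2.Rodrigues(np.array(c['rvec'],float))[0]; c['t']=np.array(c['tvec'],float).ravel(); return c
def world(c):
    v,u=np.mgrid[0:400,0:640]; d=c['depth']
    P=np.stack([(u-c['cx'])/c['fx']*d,(v-c['cy'])/c['fy']*d,d],-1)
    W=(P-c['t'])@c['R']; W[d==0]=np.nan; return W
def ray(c,u,v,z):
    r=c['R'].T@np.array([(u-c['cx'])/c['fx'],(v-c['cy'])/c['fy'],1]); o=-c['R'].T@c['t']
    return o+r*(z-o[2])/r[2]
def save(c,n): cv2.imwrite('pics/'+n,c['img'][:,:,::-1])
E
python3 - <<'E'
from h import *
for n in('top','side'):
    c=cam(n); save(c,n+'0.png'); np.savez(n+'0.npz',**c); print(n,-c['R'].T@c['t'],c['fx'])
s=arm.state();print(s['t'],s['ee_pos'],s['tcp_rot'])
E
```

```text
cell.py
pics
top [ 0.43939418 -0.17061885  1.36921059] 458.35122282873454
side [0.44203476 1.05655845 0.6685196 ] 420.5454416950313
0.1 [0.13862993 0.55757314 0.23050578] [-3.13999050e+00 -2.20437253e-04  2.89781825e+00]
```

View pics/top0.png

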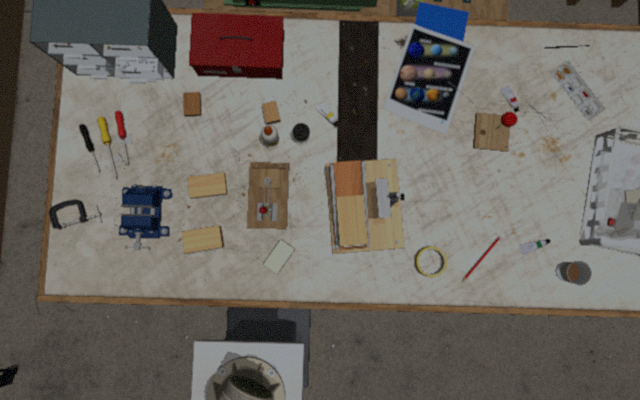

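View pics/side0.png

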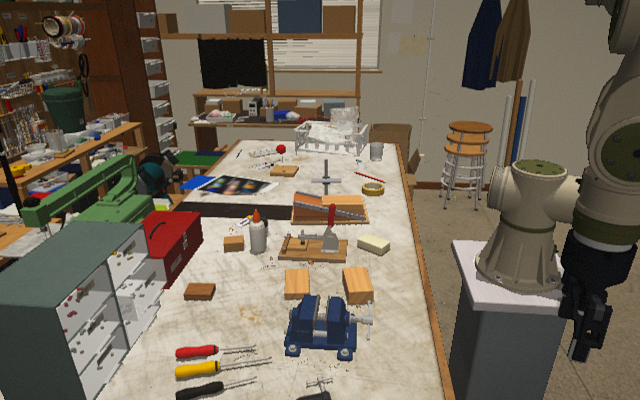

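The top view shows the boards at (207,185) and (202,240), the jack at (365,205) with its wedge at (350,220) and its blade at (382,198), the sanding block at (279,257), the tape at (430,261) and the jar at (573,271). A toggle clamp stands in between at (268,195), and a glue bottle at (269,133). Next I measure with depth.

```bash
python3 - <<'E'
from h import *
c=dict(np.load('top0.npz')); W=world(c)
def reg(name,u0,u1,v0,v1,z0,z1):
    w=W[v0:v1,u0:u1]; m=(w[...,2]>z0)&(w[...,2]<z1)
    n,l,st,_=cv2.connectedComponentsWithStats(m.astype(np.uint8))
    k=1+np.argmax(st[1:,4]); ys,xs=np.where(l==k); p=w[ys,xs]; zm=np.median(p[:,2])
    # outline cast on the top plane
    q=np.array([ray(c,x+u0,y+v0,zm)[:2] for x,y in zip(xs,ys)])
    r=cv2.minAreaRect((q*1000).astype(np.float32)); print(name,len(xs),'z',zm.round(4),p[:,2].std().round(4),'rect',np.round(r[0],1),np.round(r[1],1),round(r[2],1),'mean',q.mean(0).round(4),'zmax',np.nanmax(w[...,2]).round(3))
reg('boardA',180,235,165,205,.01,.06)
reg('boardB',175,230,218,260,.01,.06)
reg('block',255,300,232,280,.015,.06)
reg('tape',405,455,240,285,.01,.06)
reg('clampthing',240,295,155,235,.01,.3)
reg('base',320,410,150,262,.006,.2)
reg('blade',374,392,170,225,.085,.14)
reg('post',386,410,185,210,.15,.2)
reg('wedge',325,372,190,255,.06,.075)
print((W[150:262:6,352,2]*1000).round())
print((W[150:262:6,382,2]*1000).round())
cv2.imwrite('pics/crop.png',cv2.resize(c['img'][145:270,160:460,::-1],None,fx=2.6,fy=2.6,interpolation=cv2.INTER_CUBIC))
E
```

```text
boardA 819 z 0.0208 0.003 rect [603.5 140.2] [ 65.1 111.1] 8.8 mean [0.6036 0.1402] zmax 0.03
boardB 900 z 0.0381 0.0047 rect [444.9 140.8] [ 64.4 114.8] 11.2 mean [0.4447 0.141 ] zmax 0.048
block 538 z 0.0279 0.003 rect [400.5 -79.5] [49.9 89.9] 56.4 mean [ 0.4006 -0.0794] zmax 0.038
tape 311 z 0.0234 0.0045 rect [ 397.4 -523.5] [87.1 91.4] 1.6 mean [ 0.3986 -0.5252] zmax 0.031
clampthing 2646 z 0.0174 0.0209 rect [580.2 -40.2] [118.9 198.5] 89.9 mean [ 0.5798 -0.04  ] zmax 0.166
base 6496 z 0.0543 0.0337 rect [ 556.2 -327.7] [268.6 225.5] 7.0 mean [ 0.5542 -0.3228] zmax 0.182
blade 499 z 0.1071 0.0025 rect [ 573.4 -371.1] [109.4  40.4] 6.1 mean [ 0.5728 -0.3689] zmax 0.115
post 24 z 0.1758 0.0072 rect [ 574.3 -395.2] [10.6 13.3] 1.8 mean [ 0.575 -0.395] zmax 0.182
wedge 1453 z 0.0686 0.0028 rect [ 517.1 -279.2] [160.   97.6] 2.4 mean [ 0.5122 -0.2848] zmax 0.077
[ 0.  3. 75. 69. 69. 69. 62. 58. 73. 64. 69. 68. 66. 69. 69. 69. 67.  8.
  2.]
[ -0.  -1.  13.  14.  12. 107. 106. 106. 108. 109. 103. 109.   8.  12.
  14.  13.  10.   3.   1.]
```

View pics/crop.png

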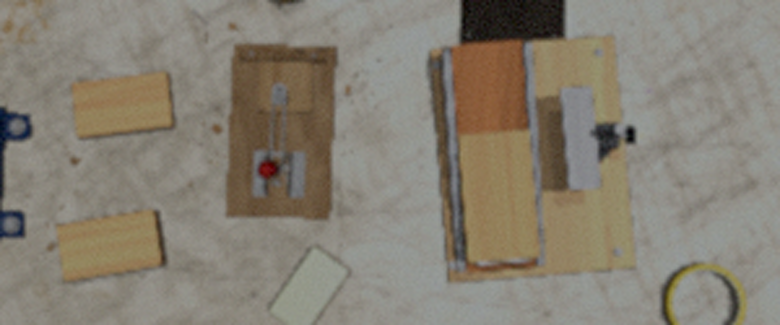

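The mark is about 107 mm, so the job needs the thin board, which is the far one at about (0.604, 0.140), and about 83 mm of travel. Next I pin down the jack and board poses.

```bash
cat >> h.py <<'E'
def Rt(r,p,y):
    from scipy.spatial.transform import Rotation as T
    return T.from_euler('xyz',[r,p,y])
def todo(xyz,rpy):
    s=arm.state(); R0=Rt(*s['tcp_rot']); d=R0.inv().apply(np.array(xyz)-s['ee_pos']); rv=(R0.inv()*Rt(*rpy)).as_rotvec()
    print('t',round(s['t'],2),'d',d.round(4),'rv',rv.round(4))
E
python3 - <<'E'
from h import *
c=dict(np.load('top0.npz')); 
# corners read off the crop
for n,z,pts in [('wedge',.0668,[(462,133),(530,130),(538,262),(468,265)]),('base',.012,[(611,36),(634,268),(450,282)]),('bladein',.107,[(562,88),(571,190)])]:
    q=np.array([ray(c,u/2.6+160-.3,v/2.6+145-.3,z)[:2] for u,v in pts]); print(n,q.round(4).tolist(),q.mean(0).round(4))
D=[cam('top') for _ in range(8)]
d=np.stack([k['depth'] for k in D]); d[d==0]=np.nan; c['depth']=np.nan_to_num(np.nanmean(d,0)); W=world(c)
print('noise',np.nanmedian(np.nanstd(d,0)))
def reg(name,u0,u1,v0,v1,z0,z1):
    w=W[v0:v1,u0:u1]; m=(w[...,2]>z0)&(w[...,2]<z1)
    n,l,st,_=cv2.connectedComponentsWithStats(m.astype(np.uint8)); k=1+np.argmax(st[1:,4]); ys,xs=np.where(l==k); p=w[ys,xs]; zm=np.median(p[:,2])
    q=np.array([ray(c,x+u0,y+v0,zm)[:2] for x,y in zip(xs,ys)]); r=cv2.minAreaRect((q*1000).astype(np.float32))
    e=cv2.erode((l==k).astype(np.uint8),np.ones((3,3)))>0; zz=w[e][:,2]
    print(name,len(zz),'z med/mean/std',np.median(zz).round(4),zz.mean().round(4),zz.std().round(4),'rect',np.round(r[0],1),np.round(r[1],1),round(r[2],1),'mean',q.mean(0).round(4))
reg('A',180,235,165,205,.01,.06); reg('B',175,230,218,260,.01,.06); reg('blade',372,394,170,225,.085,.14)
print('wedge z',np.median(W[200:242,343:362,2]), 'bench',np.median(W[270:290,330:400,2]))
# blade/board orientation by moments
for n,(u0,u1,v0,v1,a,b) in dict(A=(180,235,165,205,.01,.05),blade=(372,394,170,225,.09,.13)).items():
    w=W[v0:v1,u0:u1]; m=(w[...,2]>a)&(w[...,2]<b); p=w[m][:,:2]; ev,V=np.linalg.eigh(np.cov(p.T)); print(n,V[:,1],np.degrees(np.arctan2(V[1,1],V[0,1])))
todo([.604,.140,.10],[np.pi,0,0.145+np.pi/2])
E
```

```text
wedge [[0.5788, -0.2434], [0.5845, -0.3182], [0.44, -0.3297], [0.4346, -0.2535]] [ 0.5095 -0.2862]
base [[0.7029, -0.4162], [0.4364, -0.4459], [0.4147, -0.237]] [ 0.518  -0.3664]
bladein [[0.6263, -0.3471], [0.5172, -0.3585]] [ 0.5717 -0.3528]
noise 0.0028504776
A 699 z med/mean/std 0.0208 0.0208 0.001 rect [603.6 140.3] [ 64.8 111.1] 9.0 mean [0.6036 0.1402]
B 764 z med/mean/std 0.0387 0.0385 0.0013 rect [444.8 140.9] [ 64.4 114.3] 11.2 mean [0.4446 0.1411]
blade 419 z med/mean/std 0.1072 0.1074 0.0023 rect [ 573.7 -373.9] [109.4  46. ] 6.1 mean [ 0.573  -0.3699]
wedge z 0.06868945769137141 bench 4.624371579031162e-05
A [-0.15913701  0.98725651] 99.15680847344812
blade [-0.99391873 -0.11011615] -173.67798860794852
t 0.5 d [-0.5523 -0.2933  0.1313] rv [ 0.    -0.     1.182]
```

The manual's scale: shifts go in shares of 50 cm and turns go in shares of 360 degrees. Converting my numbers, -0.4 m / 0.5 = -0.8, -0.36 m / 0.5 = -0.72, 1.17 rad / 6.2832 = 0.1862.

Emit:
step_hand --rows '[[0.085,[-0.08,-0.04,0],[0,0,0.0127]],[0.085,[-0.16,-0.08,0],[0,0,0.0318]],[0.085,[-0.24,-0.12,0],[0,0,0.0509]],[0.085,[-0.32,-0.17,0],[0,0,0.07]],[0.085,[-0.4,-0.212,0],[0,0,0.0891]],[0.085,[-0.48,-0.254,0],[0,0,0.1082]],[0.085,[-0.56,-0.298,0],[0,0,0.1273]],[0.085,[-0.64,-0.34,0],[0,0,0.1464]],[0.085,[-0.72,-0.382,0],[0,0,0.1655]],[0.085,[-0.8,-0.424,0],[0,0,0.1862]]]' --grip_n 40

```text
t: 1.5
ee_pos: [0.477, 0.2543, 0.2316]
tcp_rot: [3.141, -0.0, 1.723]
contact_force: [0.1, 1.5, 0.4]
width: 0.0848
grasp_force: 0.0
```

```bash
python3 -c "
from h import *
todo([.6036,.1402,.10],[np.pi,0,.157+np.pi/2])"
```

```text
t 1.5 d [-0.132   0.1078  0.1316] rv [ 0.0007 -0.0003 -0.0053]
```

Converted, -0.132 m / 0.5 = -0.264, 0.13 m / 0.5 = 0.26.

Emit:
step_hand --rows '[[0.085,[-0.066,0.054,0.04],[0,0,0]],[0.085,[-0.132,0.108,0.1],[0,0,0]],[0.085,[-0.2,0.16,0.16],[0,0,0]],[0.085,[-0.264,0.216,0.22],[0,0,0]],[0.085,[-0.264,0.216,0.26],[0,0,0]],[0.085,[-0.264,0.216,0.26],[0,0,0]],[0.085,[-0.264,0.216,0.26],[0,0,0]]]'

```text
t: 2.2
ee_pos: [0.6024, 0.1423, 0.1012]
tcp_rot: [-3.14, -0.0, 1.728]
contact_force: [-0.3, -0.6, -0.1]
width: 0.0849
grasp_force: 0.0
```

```bash
python3 -c "
from h import *
todo([.6036,.1402,.003],[np.pi,0,.157+np.pi/2])
c=cam('side');cv2.imwrite('pics/s1.png',cv2.resize(c['img'][200:330,220:420,::-1],None,fx=4,fy=4))"
```

```text
t 2.2 d [-0.0023  0.001   0.0982] rv [-0.0017 -0.0004 -0.0001]
```

View pics/s1.png

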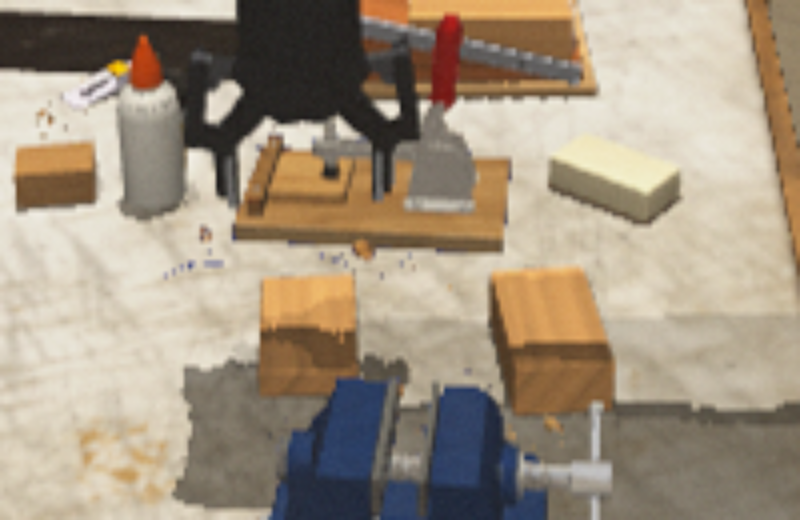

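The open fingers at (228,180) and (380,170) straddle the thin board at (308,320), and nothing is in the way. I go down and grip.

Converted, 0.097 m / 0.5 = 0.194, 0.085 m / 0.5 = 0.17.

Emit:
step_hand --rows '[[0.085,[-0.004,0.002,0.06],[0,0,0]],[0.085,[-0.004,0.002,0.12],[0,0,0]],[0.085,[-0.004,0.002,0.17],[0,0,0]],[0.085,[-0.004,0.002,0.194],[0,0,0]],[0.085,[-0.004,0.002,0.194],[0,0,0]],[0.05,[-0.004,0.002,0.194],[0,0,0]],[0.05,[-0.004,0.002,0.194],[0,0,0]],[0.05,[-0.004,0.002,0.194],[0,0,0]],[0.05,[-0.004,0.002,0.194],[0,0,0]],[0.05,[-0.004,0.002,0.194],[0,0,0]]]' --grip_n 40

```text
t: 3.25
ee_pos: [0.606, 0.1409, 0.0068]
tcp_rot: [3.138, -0.0, 1.728]
contact_force: [-1.1, 1.4, 6.7]
width: 0.0624
grasp_force: 44.7
```

Converted, -0.24 m / 0.5 = -0.48, -0.22 m / 0.5 = -0.44.

Emit:
step_hand --rows '[[0.05,[0,0,-0.06],[0,0,0]],[0.05,[0,0,-0.14],[0,0,0]],[0.05,[0,0,-0.22],[0,0,0]],[0.05,[0,0,-0.3],[0,0,0]],[0.05,[0,0,-0.38],[0,0,0]],[0.05,[0,0,-0.44],[0,0,0]],[0.05,[0,0,-0.48],[0,0,0]],[0.05,[0,0,-0.48],[0,0,0]]]' --grip_n 60

```text
t: 4.05
ee_pos: [0.6063, 0.1406, 0.2489]
tcp_rot: [3.134, 0.0, 1.728]
contact_force: [0.5, -0.1, -2.1]
width: 0.0624
grasp_force: 68.9
```

```bash
python3 -c "
from h import *
todo([.5095,-.2862,.24],[np.pi,0,.106+np.pi/2])
c=cam('side');cv2.imwrite('pics/s2.png',cv2.resize(c['img'][120:330,200:460,::-1],None,fx=3,fy=2.8))"
```

```text
t 4.05 d [-0.4064 -0.1624  0.0077] rv [0.0079 0.0002 0.051 ]
```

View pics/s2.png

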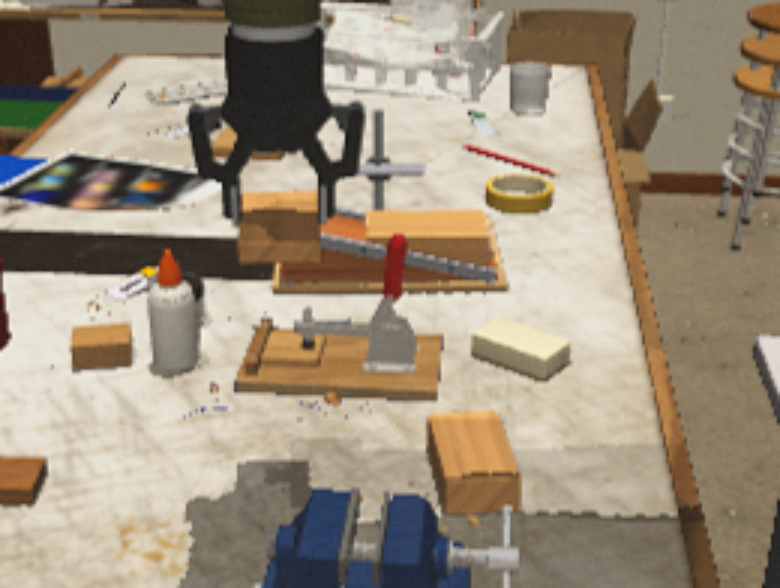

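The board is held level between the fingers at (280,225), and the way to the jack is clear at this height. I carry it over.

Converted, -0.38 m / 0.5 = -0.76, -0.044 m / 0.5 = -0.088, 0.05 rad / 6.2832 = 0.008.

Emit:
step_hand --rows '[[0.05,[-0.06,-0.024,0],[0,0,0]],[0.05,[-0.14,-0.056,0],[0,0,0]],[0.05,[-0.22,-0.088,0],[0,0,0]],[0.05,[-0.3,-0.12,0],[0,0,0]],[0.05,[-0.38,-0.152,0],[0,0,0]],[0.05,[-0.46,-0.184,0],[0,0,0.0032]],[0.05,[-0.54,-0.216,0],[0,0,0.0048]],[0.05,[-0.62,-0.248,0],[0,0,0.0064]],[0.05,[-0.7,-0.28,0],[0,0,0.008]],[0.05,[-0.76,-0.304,0],[0,0,0.008]]]'

```text
t: 5.1
ee_pos: [0.5121, -0.2606, 0.2421]
tcp_rot: [-3.139, -0.002, 1.676]
contact_force: [0.6, 1.6, -1.7]
width: 0.0616
grasp_force: 68.9
```

Emit:
step_hand --rows '[[0.05,[-0.04,-0.016,0],[0,0,0]],[0.05,[-0.052,-0.02,0],[0,0,0]],[0.05,[-0.052,-0.02,0],[0,0,0]],[0.05,[-0.052,-0.02,0],[0,0,0]]]'

```text
t: 5.5
ee_pos: [0.5064, -0.2845, 0.2434]
tcp_rot: [-3.141, -0.002, 1.678]
contact_force: [0.2, -1.4, -1.4]
width: 0.0619
grasp_force: 68.9
```

```bash
python3 -c "
from h import *
todo([.5095,-.2862,.0745],[np.pi,0,.106+np.pi/2])"
```

```text
t 5.5 d [-0.0023  0.0031  0.1689] rv [-0.001  -0.0017  0.0015]
```

Converted, 0.15 m / 0.5 = 0.3, 0.14 m / 0.5 = 0.28.

Emit:
step_hand --rows '[[0.05,[-0.004,0.006,0.06],[0,0,0]],[0.05,[-0.004,0.006,0.14],[0,0,0]],[0.05,[-0.004,0.006,0.22],[0,0,0]],[0.05,[-0.004,0.006,0.28],[0,0,0]],[0.05,[-0.004,0.006,0.3],[0,0,0]],[0.05,[-0.004,0.006,0.3],[0,0,0]]]'

```text
t: 6.1
ee_pos: [0.5091, -0.2853, 0.0929]
tcp_rot: [-3.139, -0.003, 1.679]
contact_force: [-0.2, -0.1, -0.8]
width: 0.062
grasp_force: 68.8
```

```bash
python3 -c "
from h import *
todo([.5095,-.2862,.0745],[np.pi,0,.106+np.pi/2])
c=cam('side');cv2.imwrite('pics/s3.png',cv2.resize(c['img'][150:250,260:400,::-1],None,fx=5.5,fy=5.5))"
```

```text
t 6.1 d [-0.0009  0.0003  0.0184] rv [-0.0024 -0.0026  0.0026]
```

View pics/s3.png

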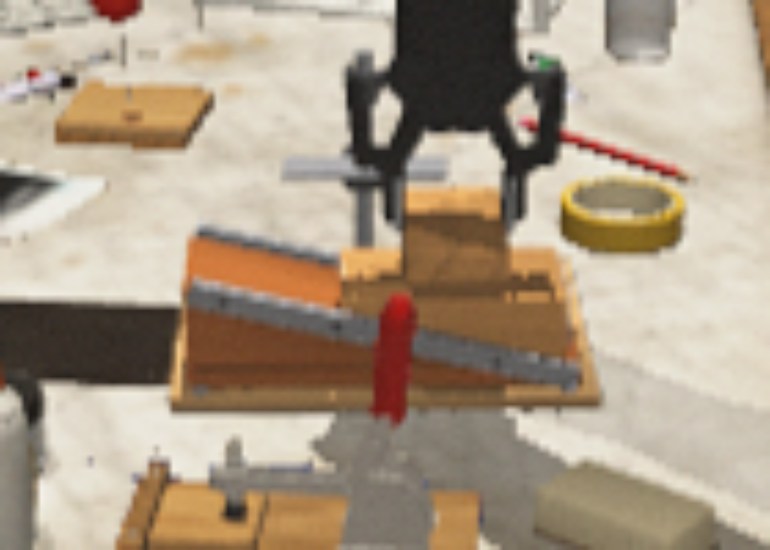

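The board at (453,240) hovers centred over the wedge, whose top spans columns 340 to 565. I lower it gently.

Converted, 0.016 m / 0.5 = 0.032, 0.014 m / 0.5 = 0.028.

Emit:
step_hand --rows '[[0.05,[-0.002,0,0.016],[0,0,0]],[0.05,[-0.002,0,0.028],[0,0,0]],[0.05,[-0.002,0,0.032],[0,0,0]],[0.05,[-0.002,0,0.032],[0,0,0]]]'

```text
t: 6.55
ee_pos: [0.5098, -0.2883, 0.0783]
tcp_rot: [3.142, -0.0, 1.678]
contact_force: [0.8, -0.7, -1.8]
width: 0.062
grasp_force: 68.9
```

Converted, 0.003 m / 0.5 = 0.006, 0.002 m / 0.5 = 0.004.

Emit:
step_hand --rows '[[0.05,[-0.002,0,0.004],[0,0,0]],[0.05,[-0.002,0,0.006],[0,0,0]],[0.05,[-0.002,0,0.006],[0,0,0]]]'

```text
t: 6.85
ee_pos: [0.5101, -0.2896, 0.0756]
tcp_rot: [3.141, 0.001, 1.678]
contact_force: [-0.5, -0.7, 0.3]
width: 0.0617
grasp_force: 69.0
```

Emit:
step_hand --rows '[[0.05,[0,0,0.004],[0,0,0]],[0.05,[0,0,0.004],[0,0,0]]]'

```text
t: 7.05
ee_pos: [0.5102, -0.2896, 0.0754]
tcp_rot: [3.14, 0.001, 1.678]
contact_force: [-3.7, 2.2, 12.1]
width: 0.062
grasp_force: 70.3
```

Converted, -0.004 m / 0.5 = -0.008, 0.003 m / 0.5 = 0.006.

Emit:
step_hand --rows '[[0.05,[0,0,-0.008],[0,0,0]],[0.05,[0.006,0,-0.008],[0,0,0]],[0.05,[0.006,0,-0.004],[0,0,0]],[0.05,[0.006,0,-0.002],[0,0,0]],[0.05,[0.006,0,-0.002],[0,0,0]]]'

```text
t: 7.55
ee_pos: [0.5097, -0.2859, 0.0754]
tcp_rot: [3.141, -0.0, 1.678]
contact_force: [-3.7, 2.4, 9.9]
width: 0.0617
grasp_force: 70.1
```

Converted, -0.1 m / 0.5 = -0.2, -0.09 m / 0.5 = -0.18.

Emit:
step_hand --rows '[[0.085,[0,0,0],[0,0,0]],[0.085,[0,0,0],[0,0,0]],[0.085,[0,0,0],[0,0,0]],[0.085,[0,0,0],[0,0,0]],[0.085,[0,0,-0.04],[0,0,0]],[0.085,[0,0,-0.1],[0,0,0]],[0.085,[0,0,-0.18],[0,0,0]],[0.085,[0,0,-0.2],[0,0,0]],[0.085,[0,0,-0.2],[0,0,0]]]' --grip_n 30

```text
t: 8.45
ee_pos: [0.5109, -0.2871, 0.1763]
tcp_rot: [3.138, 0.003, 1.678]
contact_force: [-0.1, 0.9, -0.4]
width: 0.0851
grasp_force: 0.0
```

```bash
python3 - <<'E'
from h import *
c=cam('side');cv2.imwrite('pics/s4.png',cv2.resize(c['img'][150:250,260:400,::-1],None,fx=5.5,fy=5.5))
a=.106; f=np.array([.5095,-.2862])-.070*np.array([np.cos(a),np.sin(a)]); print('near face',f)
p=f-.045*np.array([np.cos(a),np.sin(a)]); todo([*p,.175],[np.pi,0,a+np.pi/2])
E
```

```text
near face [ 0.43989289 -0.29360611]
t 8.5 d [ 0.0005 -0.1154 -0.0007] rv [0.0009 0.0008 0.0009]
```

View pics/s4.png

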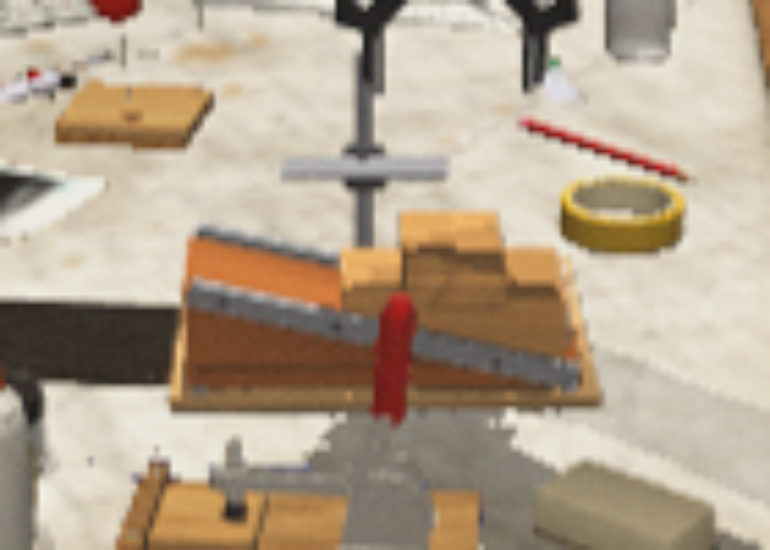

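The board lies flat and centred on the wedge at (452,245). I back off in front of the near face and turn a quarter so that both shut fingers push with their flanks.

Converted, -0.12 m / 0.5 = -0.24, -0.08 m / 0.5 = -0.16, -1.36 rad / 6.2832 = -0.2165.

Emit:
step_hand --rows '[[0.085,[0,-0.04,-0.04],[0,0,-0.0159]],[0.085,[0,-0.1,-0.04],[0,0,-0.0382]],[0.02,[0,-0.16,-0.04],[0,0,-0.0605]],[0,[0,-0.22,-0.04],[0,0,-0.0828]],[0,[0,-0.24,-0.04],[0,0,-0.105]],[0,[0,-0.24,-0.04],[0,0,-0.1273]],[0,[0,-0.24,-0.04],[0,0,-0.1496]],[0,[0,-0.24,-0.04],[0,0,-0.1719]],[0,[0,-0.24,-0.04],[0,0,-0.1942]],[0,[0,-0.24,-0.04],[0,0,-0.2165]]]' --grip_n 60

```text
t: 9.5
ee_pos: [0.3893, -0.2981, 0.1919]
tcp_rot: [3.139, -0.003, 3.043]
contact_force: [0.4, 0.2, -0.5]
width: -0.0001
grasp_force: 0.0
```

Emit:
step_hand --rows '[[0,[0,0,0.06],[0,0,-0.0191]],[0,[0,0,0.12],[0,0,-0.0334]],[0,[0,0,0.16],[0,0,-0.0334]],[0,[0,0,0.16],[0,0,-0.0334]]]'

```text
t: 9.9
ee_pos: [0.3875, -0.2961, 0.1096]
tcp_rot: [3.134, -0.006, -3.036]
contact_force: [-0.2, 0.5, 0.2]
width: 0.0003
grasp_force: 0.0
```

```bash
python3 - <<'E'
from h import *
a=.106; f=np.array([.5095,-.2862])-.070*np.array([np.cos(a),np.sin(a)])
p=f-.03*np.array([np.cos(a),np.sin(a)]); todo([*p,.042],[np.pi,0,a+np.pi])
E
```

```text
t 9.9 d [-0.0227 -0.0036  0.0674] rv [ 0.0076 -0.0057 -0.    ]
```

Converted, 0.066 m / 0.5 = 0.132, 0.06 m / 0.5 = 0.12.

Emit:
step_hand --rows '[[0,[0,-0.004,0.04],[0,0,0]],[0,[0,-0.006,0.09],[0,0,0]],[0,[0,-0.006,0.12],[0,0,0]],[0,[0,-0.006,0.132],[0,0,0]],[0,[-0.03,-0.006,0.132],[0,0,0]],[0,[-0.056,-0.006,0.132],[0,0,0]],[0,[-0.068,-0.006,0.132],[0,0,0]],[0,[-0.076,-0.006,0.132],[0,0,0]],[0,[-0.076,-0.006,0.132],[0,0,0]]]'

```text
t: 10.8
ee_pos: [0.4287, -0.2987, 0.0492]
tcp_rot: [-3.14, -0.001, -3.035]
contact_force: [-3.8, -2.5, 2.6]
width: -0.0
grasp_force: 1.9
```

Contact is made where expected. I push about 72 mm up the slope first.

Converted, -0.07 m / 0.5 = -0.14, -0.011 m / 0.5 = -0.022.

Emit:
step_hand --rows '[[0,[-0.012,0,-0.003],[0,0,0]],[0,[-0.026,0,-0.0064],[0,0,0]],[0,[-0.04,0,-0.01],[0,0,0]],[0,[-0.056,0,-0.014],[0,0,0]],[0,[-0.072,0,-0.018],[0,0,0]],[0,[-0.088,0,-0.022],[0,0,0]],[0,[-0.104,0,-0.026],[0,0,0]],[0,[-0.12,0,-0.03],[0,0,0]],[0,[-0.132,0,-0.033],[0,0,0]],[0,[-0.14,0,-0.035],[0,0,0]]]'

```text
t: 11.8
ee_pos: [0.4966, -0.2911, 0.0663]
tcp_rot: [-3.14, -0.004, -3.036]
contact_force: [-7.7, -2.6, 4.5]
width: 0.0001
grasp_force: 4.2
```

```bash
cat > m.py <<'E'
from h import *
D=[cam('top') for _ in range(12)]
c=D[0]; d=np.stack([k['depth'] for k in D]).astype(float); d[d==0]=np.nan; c['depth']=np.nan_to_num(np.nanmean(d,0)); W=world(c)
# sample windows in the jack frame
a=.106; ux=np.array([np.cos(a),np.sin(a)]); uy=np.array([-ux[1],ux[0]])
q=(W[...,:2]-[.5095,-.2862]); X=q@ux; Y=q@uy; Z=W[...,2]
def st(n,m):
    z=Z[m]; print(n,len(z),'med',np.median(z).round(5),'mean',z.mean().round(5),'std',z.std().round(4),'X',X[m].min().round(3),X[m].max().round(3),'Y',Y[m].min().round(3),Y[m].max().round(3))
bl=(Z>.097)&(Z<.118)&(Y<-.070)&(Y>-.11)&(X>-.02)&(X<.12); bl=cv2.erode(bl.astype(np.uint8),np.ones((3,3)))>0
bd=(Z>.080)&(Z<.125)&(Y>-.058)&(Y<.058)&(X>-.04)&(X<.16); bd=cv2.erode(bd.astype(np.uint8),np.ones((3,3)))>0
st('blade',bl); st('board',bd)
wd=(Z>.064)&(Z<.096)&(abs(Y)<.035)&(X>.115)&(X<.135); st('wedge far part',wd)
save(c,'m_%d.png'%round(arm.state()['t']*100)); print(arm.state()['ee_pos'],arm.state()['contact_force'],arm.state()['t'])
E
python3 m.py
```

```text
blade 80 med 0.107 mean 0.10705 std 0.0006 X 0.07 0.106 Y -0.102 -0.075
board 886 med 0.1058 mean 0.09859 std 0.0098 X 0.012 0.157 Y -0.044 0.054
wedge far part 172 med 0.08648 mean 0.08642 std 0.0008 X 0.115 0.135 Y -0.035 0.034
[ 0.49731974 -0.29104208  0.06639529] [-4.77365146 -2.26153702  2.26170333] 12.4
```

Converted, -0.16 m / 0.5 = -0.32, -0.14 m / 0.5 = -0.28.

```bash
sed -i 's/^bd=(Z>.080)/bd=(Z>.099)/; s/^bl=(Z>.097)/bl=(Z>.100)/' m.py
```

Emit:
step_hand --rows '[[0,[0.04,0,0],[0,0,0]],[0,[0.1,0,0],[0,0,0]],[0,[0.16,-0.04,0],[0,0,0]],[0,[0.18,-0.12,0],[0,0,0]],[0,[0.18,-0.2,0],[0,0,0]],[0,[0.18,-0.28,0],[0,0,0]],[0,[0.18,-0.32,0],[0,0,0]],[0,[0.18,-0.32,0],[0,0,0]]]'

```text
t: 13.2
ee_pos: [0.4263, -0.4627, 0.0661]
tcp_rot: [-3.139, 0.002, -3.038]
contact_force: [0.5, -0.0, -0.5]
width: -0.0001
grasp_force: 0.0
```

```bash
python3 m.py; ls pics
```

```text
blade 390 med 0.10702 mean 0.10701 std 0.0007 X 0.003 0.106 Y -0.107 -0.074
board 781 med 0.10647 mean 0.10649 std 0.0007 X 0.042 0.1 Y -0.05 0.054
wedge far part 170 med 0.08652 mean 0.08652 std 0.0008 X 0.115 0.135 Y -0.035 0.034
[ 0.42565728 -0.45888565  0.06593045] [ 0.33714822 -0.41841768  0.43806452] 13.8
crop.png
m_1240.png
m_1380.png
s1.png
s2.png
s3.png
s4.png
side0.png
top0.png
```

The board is 0.5 mm below the blade, so I go back and push about 2 mm further.

Converted, 0.16 m / 0.5 = 0.32, -0.0005 m / 0.5 = -0.001.

Emit:
step_hand --rows '[[0,[0,0.08,0],[0,0,0]],[0,[0,0.16,0],[0,0,0]],[0,[0,0.24,0],[0,0,0]],[0,[0,0.32,0],[0,0,0]],[0,[-0.06,0.32,0],[0,0,0]],[0,[-0.12,0.32,0],[0,0,0]],[0,[-0.16,0.32,0],[0,0,0]],[0,[-0.176,0.32,0],[0,0,0]],[0,[-0.184,0.32,-0.001],[0,0,0]],[0,[-0.184,0.32,-0.001],[0,0,0]]]'

```text
t: 14.8
ee_pos: [0.4987, -0.2904, 0.0662]
tcp_rot: [3.141, -0.002, -3.036]
contact_force: [-2.3, -0.5, 2.3]
width: 0.0001
grasp_force: 1.5
```

Emit:
step_hand --rows '[[0,[0.04,0,0],[0,0,0]],[0,[0.1,0,0],[0,0,0]],[0,[0.16,-0.04,0],[0,0,0]],[0,[0.18,-0.12,0],[0,0,0]],[0,[0.18,-0.2,0],[0,0,0]],[0,[0.18,-0.28,0],[0,0,0]],[0,[0.18,-0.32,0],[0,0,0]],[0,[0.18,-0.32,0],[0,0,0]]]'

```text
t: 15.6
ee_pos: [0.4268, -0.4624, 0.0661]
tcp_rot: [-3.14, 0.001, -3.039]
contact_force: [-0.8, -0.2, -0.2]
width: -0.0001
grasp_force: 0.0
```

```bash
cat >> m.py <<'E'
for n,m in dict(benchL=(Y>.13)&(Y<.18)&(abs(X)<.1)&(abs(Z)<.006),benchR=(Y<-.19)&(Y>-.25)&(X>0)&(X<.12)&(abs(Z)<.006),plyR=(Y<-.115)&(Y>-.14)&(X>-.05)&(X<.15)&(abs(Z-.012)<.006)).items(): st(n,m)
E
python3 m.py
```

```text
blade 389 med 0.10706 mean 0.10704 std 0.0007 X 0.003 0.106 Y -0.107 -0.074
board 780 med 0.10681 mean 0.10682 std 0.0007 X 0.043 0.101 Y -0.05 0.054
wedge far part 172 med 0.08697 mean 0.08693 std 0.0007 X 0.115 0.135 Y -0.035 0.034
[ 0.42766929 -0.45865908  0.06641925] [0.4194221  0.48628845 0.93685978] 16.2
benchL 1109 med 0.00039 mean 0.0004 std 0.0009 X -0.1 0.1 Y 0.13 0.18
benchR 783 med 0.00017 mean 0.00015 std 0.0008 X 0.0 0.12 Y -0.25 -0.19
plyR 384 med 0.01226 mean 0.01228 std 0.0008 X -0.05 0.149 Y -0.14 -0.115
```

Converted, 0.16 m / 0.5 = 0.32, 0.12 m / 0.5 = 0.24.

Emit:
step_hand --rows '[[0,[0,0.08,0],[0,0,0]],[0,[0,0.16,0],[0,0,0]],[0,[0,0.24,0],[0,0,0]],[0,[0,0.32,0],[0,0,0]],[0,[-0.06,0.32,0],[0,0,0]],[0,[-0.12,0.32,0],[0,0,0]],[0,[-0.16,0.32,0],[0,0,0]],[0,[-0.176,0.32,0],[0,0,0]],[0,[-0.1824,0.32,-0.0006],[0,0,0]],[0,[-0.1824,0.32,-0.0006],[0,0,0]]]'

```text
t: 17.2
ee_pos: [0.5, -0.2903, 0.0665]
tcp_rot: [3.141, -0.002, -3.036]
contact_force: [-2.3, -0.6, 2.6]
width: 0.0002
grasp_force: 1.4
```

Emit:
step_hand --rows '[[0,[0.04,0,0],[0,0,0]],[0,[0.1,0,0],[0,0,0]],[0,[0.16,-0.04,0],[0,0,0]],[0,[0.18,-0.12,0],[0,0,0]],[0,[0.18,-0.2,-0.04],[0,0,0]],[0,[0.18,-0.28,-0.1],[0,0,0]],[0,[0.18,-0.32,-0.16],[0,0,0]],[0,[0.18,-0.32,-0.2],[0,0,0]],[0,[0.18,-0.32,-0.2],[0,0,0]]]'

```text
t: 18.1
ee_pos: [0.429, -0.4614, 0.1697]
tcp_rot: [-3.137, 0.003, -3.037]
contact_force: [0.1, -0.0, -0.3]
width: -0.0001
grasp_force: 0.0
```

```bash
python3 m.py; python3 -c "
from h import *
c=cam('side');cv2.imwrite('pics/s5.png',cv2.resize(c['img'][130:260,240:420,::-1],None,fx=4.4,fy=4.4))"
```

```text
blade 390 med 0.10705 mean 0.10708 std 0.0007 X 0.003 0.106 Y -0.107 -0.074
board 783 med 0.1072 mean 0.1072 std 0.0008 X 0.045 0.103 Y -0.05 0.054
wedge far part 174 med 0.08718 mean 0.08713 std 0.0008 X 0.115 0.135 Y -0.035 0.034
[ 0.4287209  -0.45863115  0.16627995] [ 0.03912457  0.53325352 -0.02901834] 18.7
benchL 1110 med 0.00037 mean 0.0004 std 0.0009 X -0.1 0.1 Y 0.13 0.18
benchR 780 med 0.00021 mean 0.00019 std 0.0008 X 0.0 0.12 Y -0.25 -0.19
plyR 384 med 0.01236 mean 0.01233 std 0.0008 X -0.05 0.149 Y -0.14 -0.115
```

View pics/s5.png

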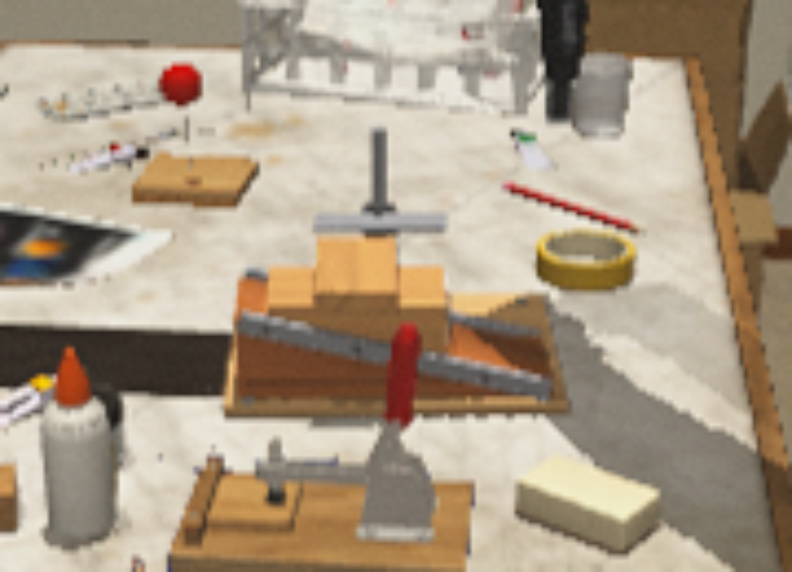

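The board at (357,262) lies flat in the middle of the wedge (columns 268 to 448). It is level with the blade to within 0.2 mm, the gripper is clear and the bystanders are in place.

```bash
python3 -c "
from cell import arm
print(arm.sign_off())"
```

```text
the job is handed in; nothing more can be done
None
```

The job is handed in: the thin board lies flat on the middle of the wedge, its top level with the gauge blade to about 0.2 mm by averaged depth readings, and the thick board, blade and bystanders were left alone.

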